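# Close the nail tub in the garage workshop

### The job

The lid of the short, wide nail tub on the garage bench has only been laid on top of its thread. Without lifting it off, turn the lid backwards (anticlockwise seen from above) until it drops into the thread, then screw it down clockwise until it is fully home and let go. Leave the tall, narrow tub standing where it is.

Things in the scene. Friction and masses are not known exactly. Their poses are not given: they have to be found in the camera images.
- lid_grip (a point): Dark grey screw lid, loose, 82 mm across, 19 mm tall, with a straight grip bar (60 long, 16 wide, 32 mm tall) across its top. Point on the lid's axis inside the bar, 10 mm below the bar's top, 22 mm above the lid's flat top. x: along the bar to the nub. Height above tub_thread: 41 mm at the start, 33 mm once dropped into the thread, 28 mm screwed home; 1.5 mm up-down and 2 mm sideways play.
- lid_mark (a point): Small nub on the rim of the lid's top, at one end of the bar, 38 mm from the lid's axis. At the start it stands 24 to 50 degrees clockwise (from above) of tub_thread's x axis. Turned back anticlockwise until it points along that x axis, within 12 degrees, the lid drops 8 mm by its weight, or, if gripped, when lowered. Four equal thread starts, 90 degrees apart.
- tub_thread (a point): Short, wide white tub, 112 mm across, fixed on a wooden foot board 170 x 130 x 12 mm. Point on its axis at the thread's top, 100 mm above the bench; x points to the upright rib on its wall, z up. In the thread the lid can go back no further than 12 degrees past x; turned 60 degrees clockwise from x it sinks a further 5 mm, evenly and with little force, and meets a stop: home.
- tall_tub_mid (a point): Bystander: tall, narrow white tub, 72 mm across, 160 mm tall, 0.6 kg, loose, already closed with a smaller dark lid of the same sort. Point on its axis, 80 mm above the bench.
Mind the look-alikes: they are no part of the job. What is shaped like the part that bears lid_grip but turquoise is not meant.

How it is judged:
By the outcome, as a careful person would: the job done as asked, in the order asked, and still so for the second after the job is handed in, with the robot touching nothing.
It also fails if it takes over 35 s, if anything falls off the work surface, if the arm or the gripper's body presses on something with over 40 N, if the wrist force passes 120 N, or if a joint passes its speed limit or range.

### The arm

A 6-joint arm with a two-finger parallel gripper is mounted at the origin on the work surface. World frame = base frame: x ahead of the robot, y to its left, z up, the work surface at z = 0. Lengths are in m, angles in rad, forces in N, time in s.
With the tool pointing down it reaches from about 0.35 to 0.725 m from the base axis. Payload 6 kg.
Tool frame: the origin (TCP) lies at the very end of the fingers, on their centre line; the grasp point (between the pads) lies 19 mm behind it (arm.hold_point_z is the distance from the TCP to the grasp point, in m); y points along the fingers, x is the direction in which the jaws open and shut, and the axes are right-handed (so a half turn about y gives the same grasp; the last joint's range is limited). The gripper opens to 85 mm and grips with 20 to 120 N. Pads are 22 mm wide; open, the fingers measure 114 mm over their backs; the gripper's body (76 mm by 85 mm) begins 54 mm behind the grasp point. The pads swing forward as they close: fully open they stand 13 mm farther back than shut.
Start: joints at [1.588, 0.04, 0.085, 0, -1.615, -0.334], TCP at [0.187, 0.57, 0.231] pointing down, gripper open.
Joint ranges: [-2.56, 2.56], [-1.29, 2.01], [-1.08, 1.49], [-3.29, 1.98], [-2.81, -0.18], [-2.99, 2.99]. Speed limits (rad/s): [2.57, 2.57, 3.01, 3.14, 3.14, 3.14].

### API

Orientations are given as [roll, pitch, yaw] about the fixed x, y, z axes, in that order (R = Rz(yaw) Ry(pitch) Rx(roll)).
In Python, from rig import arm gives the robot as it stands.
- The arm moves only by the tool drive_tool, never from a script. Its argument "moves" is a list of rows, each a list of 6 numbers: the shift along the tool's x, y, z scaled (see below), then the turn, a rotation vector about the tool's x, y, z scaled (see below). In form: [[dx, dy, dz, wx, wy, wz], ...]. A call has 1 to 10 rows; each row is the pose to reach, as a shift and turn from the pose commanded when the call began, along the tool's axes at that moment; what a row does not reach only later rows make up. The controller multiplies each number of a shift by 0.4 m and each number of a turn by 90 degrees. A row lasts 1/12 s, in which the tool goes at most 41.7 mm and 7.16 degrees, less where a joint would pass 70% of its speed; a pose out of reach is approached as far as the arm can. A call with a number of a shift or a turn outside -1 to 1 is refused whole. A call with a gripper value outside its range is refused whole. "gripper" is the gripper's target within -1 to 1 (fully open at 1, half-way at 0, shut at -1), set as the call begins (left out, the last holds). The fingers move at their own pace and stop on an object; "newtons" is the grip in N (left out, the last holds). Time passes only in rows, so rows that repeat a pose let the fingers close. It gives the time, the measured TCP pose, the force and the opening at its end, in the units of the state.
- arm.state(): the state, without advancing time (a new reading comes with each control period).
- arm.grab_frame(name): name is "side" or "top"; returns the picture (480x640x3 uint8, red, green, blue); there is no depth.
- arm.calibration(name): a dict with "K" (3x3 intrinsics, pixels), "pose" (4x4, takes a point from camera to world coordinates). Camera axes: x right, y down, z forward; pixel columns grow to the right and rows downward; lengths in m; the calibration is good to about 2 mm. A picture is of the moment at which its call begins. calibration takes no time and is no camera call.
- arm.finish_job(): hands the job in, once; it reports no verdict.
The state is a dict: "time_s": time; "joint_positions": joint angles; "dq": joint speeds; "tau": joint torques, N m; "ee_pos": TCP position; "orientation": TCP orientation; "force": force on the tool from outside, world axes, zero at the start; "torque": the same for the moment, N m; "width": finger opening in m.
Only numpy, scipy, OpenCV 4.12 (cv2) and the standard library are available. Lean on these libraries where they do the work, as an engineer would, in place of code of your own. Each camera call takes 0.05 s, during which the arm holds its last target.

## Working session

There is one attempt and no reset: what is moved stays moved. The work goes in short steps, Python scripts to look and compute and a tool call to move; the robot and the scene stay as the last step left them, time stands still between calls to the robot, and variables do not carry over. Pictures are saved under pics/ and viewed, and the job is handed in when it is done.

Besides the shell and the picture viewer there is one more tool, called as name(argument=value, ...) on one line, values as JSON. drive_tool: Moves the arm, as the interface text tells. Its arguments: {"type":"object","properties":{"moves":{"type":"array","items":{"type":"array","items":{"type":"number","minimum":-1,"maximum":1}}},"gripper":{"type":"number"},"newtons":{"type":"number"}},"required":["moves"]}

```bash
ls; mkdir -p pics; python3 - <<'E'
from rig import arm
import cv2
print(arm.state())
for n in("side","top"):
    c=arm.calibration(n);print(n,c["K"],c["pose"])
    cv2.imwrite(f"pics/{n}0.png",arm.grab_frame(n)[:,:,::-1])
print(arm.hold_point_z)
E
```

```text
pics
{'time_s': 0.0, 'joint_positions': array([ 1.58766284e+00,  4.08345159e-02,  8.38095593e-02, -4.96014703e-04,
       -1.61551565e+00, -3.33700808e-01]), 'dq': array([ 0.00068764, -0.00057205, -0.00054828,  0.00022515,  0.00043207,
       -0.0012971 ]), 'tau': array([-6.94807277e-04, -3.68202353e+01,  3.47420454e+01,  6.93205833e+00,
       -5.34614941e-03, -1.18352722e-05]), 'ee_pos': array([0.18674383, 0.56984598, 0.23025898]), 'orientation': array([-1.57069323e+00, -1.81036679e-03, -1.88760898e+00]), 'force': array([-0.12308515,  0.22423575, -0.56137551]), 'torque': array([0.005703  , 0.05878629, 0.01973075]), 'width': 0.08521445856778603}
side [[558.0944821    0.         321.43142672]
 [  0.         558.0944821  229.47231241]
 [  0.           0.           1.        ]] [[ 0.98695229 -0.10621959  0.12100649  0.32730844]
 [-0.16091042 -0.62385744  0.76479391 -0.77553436]
 [-0.0057453  -0.77428631 -0.63280937  0.83465148]
 [ 0.          0.          0.          1.        ]]
top [[581.42286819   0.         328.40270138]
 [  0.         581.42286819 244.35219235]
 [  0.           0.           1.        ]] [[ 0.01499933 -0.9869211   0.16050474  0.2763851 ]
 [-0.99976667 -0.01230754  0.01775187  0.07917888]
 [-0.01554428 -0.16073355 -0.98687542  1.2338792 ]
 [ 0.          0.          0.          1.        ]]
0.0187
```

View pics/side0.png

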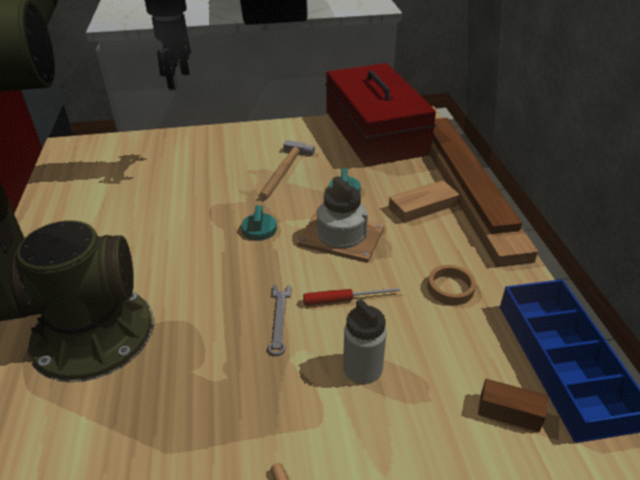

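View pics/top0.png

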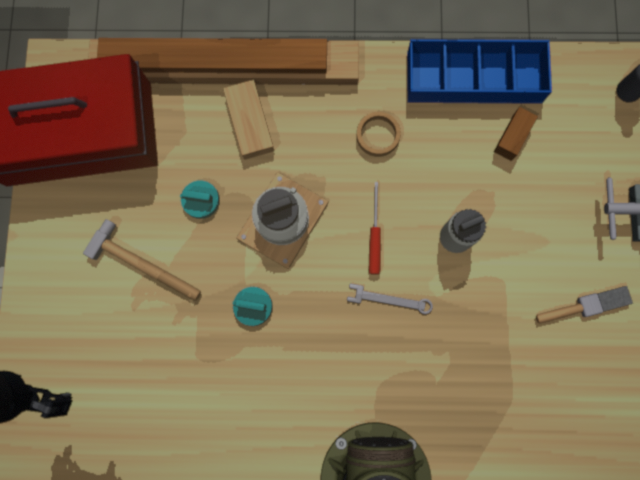

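The target tub is at top pixel (280,215), side (342,215); the tall tub is at top (462,230), and two turquoise decoys lie near (200,200) and (252,307). I'll zoom in on the target.

```bash
python3 - <<'E'
import cv2,numpy as np
t=cv2.imread("pics/top0.png");s=cv2.imread("pics/side0.png")
a=cv2.resize(t[170:270,230:335],None,fx=7,fy=5.9 and 7,interpolation=cv2.INTER_CUBIC)[:600]
a=cv2.resize(t[170:255,230:335],None,fx=7,fy=7,interpolation=cv2.INTER_CUBIC)
b=cv2.resize(s[165:265,290:395],None,fx=6,fy=6,interpolation=cv2.INTER_CUBIC)
g=lambda i:np.clip(255*(i/255.)**.5,0,255).astype('uint8')
cv2.imwrite("pics/zt.png",g(a));cv2.imwrite("pics/zs.png",g(b))
E
```

```text
(no output)
```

View pics/zt.png

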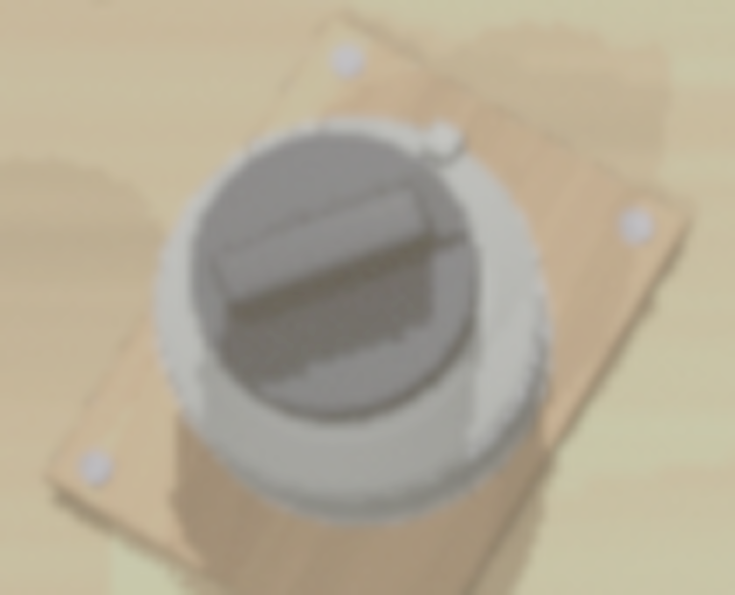

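View pics/zs.png

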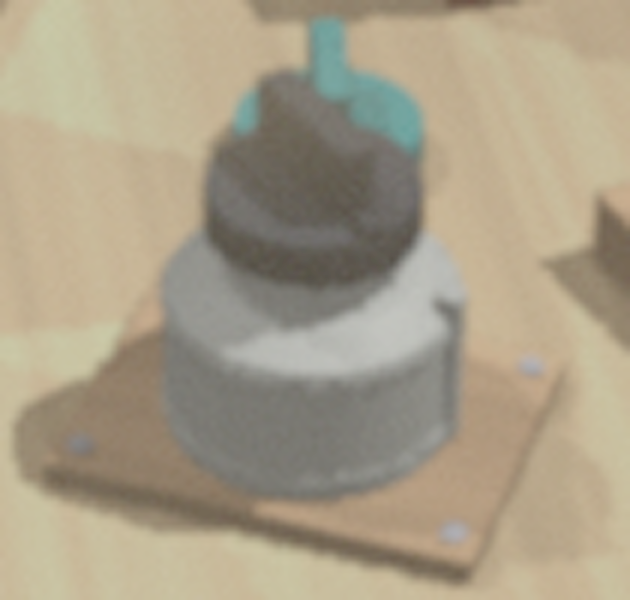

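```bash
cat > h.py <<'E'
from rig import arm
import numpy as np
C={n:arm.calibration(n) for n in("side","top")}
def ray(n,u,v):
    c=C[n];K=np.array(c["K"]);P=np.array(c["pose"])
    d=P[:3,:3]@np.linalg.solve(K,[u,v,1.]);return P[:3,3],d/np.linalg.norm(d)
def plane(n,u,v,z):
    o,d=ray(n,u,v);return o+d*(z-o[2])/d[2]
def tri(a,b):
    o1,d1=ray("top",*a);o2,d2=ray("side",*b)
    s=np.linalg.lstsq(np.c_[d1,-d2],o2-o1,rcond=None)[0]
    p,q=o1+s[0]*d1,o2+s[1]*d2
    return (p+q)/2,np.linalg.norm(p-q)
zt=lambda x,y:(230+(x+.5)/7-.5,170+(y+.5)/7-.5)
zs=lambda x,y:(290+(x+.5)/6-.5,165+(y+.5)/6-.5)
ang=lambda d:np.degrees(np.arctan2(d[1],d[0]))
E
python3 - <<'E'
from h import *
np.set_printoptions(precision=4,suppress=True)
print("rib",tri(zt(443,142),zs(450,300)))
print("lid c",plane("top",*zt(334,273),.119))
for p in[(190,275),(478,275),(334,130),(334,418)]:print(plane("top",*zt(*p),.117))
B=[plane("top",*zt(*p),.151) for p in[(213,250),(408,185),(430,232),(235,300)]]
print(B,"barc",np.mean(B,0), ang(B[1]-B[0]),ang(B[2]-B[3]))
print("nub",plane("top",*zt(455,237),.121), tri(zt(455,237),zs(352,235)))
bc=[plane("top",*zt(*p),.012) for p in[(345,10),(692,213)]]
print("board",bc,np.linalg.norm(bc[0]-bc[1]),ang(bc[1]-bc[0]))
S=[tri(zt(635,226),zs(531,366))]+[tri(zt(95,467),zs(80,443))]
print("screws",S, (S[0][0]+S[1][0])/2)
E
```

```text
rib (array([0.5755, 0.1745, 0.078 ]), np.float64(0.0019153752223151988))
lid c [0.5277 0.2008 0.119 ]
[0.5271 0.2416 0.117 ]
[0.528  0.1604 0.117 ]
[0.5695 0.2022 0.117 ]
[0.4867 0.1998 0.117 ]
[array([0.5265, 0.2306, 0.151 ]), array([0.5454, 0.1777, 0.151 ]), array([0.5322, 0.1714, 0.151 ]), array([0.5126, 0.2241, 0.151 ])] barc [0.5292 0.2009 0.151 ] -70.394244878245 -69.61036727083716
nub [0.538  0.1669 0.121 ] (array([0.5369, 0.1671, 0.1183]), np.float64(0.0033494670562107883))
board [array([0.6355, 0.2115, 0.012 ]), array([0.572 , 0.1026, 0.012 ])] 0.12609004152828499 -120.26716973993743
screws [(array([0.5701, 0.1157, 0.0882]), np.float64(0.04011798828572287)), (array([ 0.4763,  0.2953, -0.0682]), np.float64(0.055294751731635096))] [0.5232 0.2055 0.01  ]
```

```bash
cat >> h.py <<'E'
from scipy.spatial.transform import Rotation as Ro
def go(p,yaw):
    s=arm.state();R=Ro.from_euler("xyz",s["orientation"]);T=Ro.from_euler("xyz",[-np.pi/2,0,np.radians(yaw)])
    d=R.inv().apply(np.array(p)-s["ee_pos"])/.4;w=(R.inv()*T).as_rotvec()/(np.pi/2)
    print("move",np.r_[d,w].round(4),"t",s["time_s"],"pos",s["ee_pos"].round(4),"ori",np.degrees(s["orientation"]).round(2),"F",s["force"].round(1),"T",s["torque"].round(2),"w",round(s["width"],4))
E
python3 - <<'E'
from h import *
for x,y in[(207,190),(420,190),(313,190),(313,243)]:print(plane("side",*zs(x,y),.117).round(4))
go([.5285,.201,.21],-160)
go([.358,.385,.22],-134)
E
```

```text
[0.4888 0.2044 0.117 ]
[0.5654 0.1913 0.117 ]
[0.5269 0.1978 0.117 ]
[0.5208 0.1661 0.117 ]
move [ 6.1010e-01  5.2000e-02  1.0991e+00 -5.0000e-04  5.7610e-01  9.0000e-04] t 0.1 pos [0.1868 0.5699 0.2303] ori [-8.9990e+01 -9.0000e-02 -1.0815e+02] F [ 0.1 -0.1  0.3] T [ 0.02 -0.02 -0.01] w 0.0855
move [ 3.058e-01  2.640e-02  5.508e-01 -3.000e-04  2.872e-01  1.000e-03] t 0.1 pos [0.1868 0.5699 0.2303] ori [-8.9990e+01 -9.0000e-02 -1.0815e+02] F [ 0.1 -0.1  0.3] T [ 0.02 -0.02 -0.01] w 0.0855
```

drive_tool(moves=[[0.306,0.026,0.551,0,0.287,0.001],[0.306,0.026,0.551,0,0.287,0.001],[0.306,0.026,0.551,0,0.287,0.001],[0.306,0.026,0.551,0,0.287,0.001],[0.306,0.026,0.551,0,0.287,0.001],[0.306,0.026,0.551,0,0.287,0.001],[0.306,0.026,0.551,0,0.287,0.001],[0.306,0.026,0.551,0,0.287,0.001]], gripper=1)

```text
time_s: 0.77
ee_pos: [0.3595, 0.3834, 0.2207]
orientation: [-1.571, 0.001, -2.342]
force: [0.2, -0.2, 0.8]
width: 0.0854
```

```bash
python3 -c "
from h import *
go([.528,.2005,.20],-160)"
```

```text
move [ 3.430e-02  5.160e-02  6.209e-01  4.000e-04  2.867e-01 -8.000e-04] t 0.7667 pos [0.3595 0.3834 0.2207] ori [-9.0020e+01  8.0000e-02 -1.3419e+02] F [ 0.2 -0.2  0.8] T [ 0.06  0.11 -0.06] w 0.0854
```

drive_tool(moves=[[0.034,0.052,0.621,0,0.287,-0.001],[0.034,0.052,0.621,0,0.287,-0.001],[0.034,0.052,0.621,0,0.287,-0.001],[0.034,0.052,0.621,0,0.287,-0.001],[0.034,0.052,0.621,0,0.287,-0.001],[0.034,0.052,0.621,0,0.287,-0.001],[0.034,0.052,0.621,0,0.287,-0.001],[0.034,0.052,0.621,0,0.287,-0.001],[0.034,0.052,0.621,0,0.287,-0.001],[0.034,0.052,0.621,0,0.287,-0.001]])

```text
time_s: 1.6
ee_pos: [0.5269, 0.2043, 0.2]
orientation: [-1.572, -0.0, -2.787]
force: [-0.3, -0.3, 0.3]
width: 0.0858
```

```bash
python3 -c "
from h import *
import cv2
go([.528,.2005,.124],-160)
print(arm.state()['joint_positions'])
s=arm.grab_frame('side')[:,:,::-1];t=arm.grab_frame('top')[:,:,::-1]
a=cv2.resize(s[100:265,250:450],None,fx=2,fy=2);b=cv2.resize(t[130:295,190:390],None,fx=2,fy=2)
cv2.imwrite('pics/c1.png',np.hstack([a,b]))"
```

```text
move [0.0006 0.1899 0.0101 0.0005 0.0033 0.0002] t 1.6 pos [0.5269 0.2043 0.2   ] ori [-9.005e+01 -2.000e-02 -1.597e+02] F [-0.3 -0.3  0.3] T [-0.04  0.04 -0.  ] w 0.0858
[ 7.24536815e-01 -5.34981592e-02 -6.48906178e-02 -8.67754853e-04
 -1.55946228e+00 -3.70202619e-01]
```

View pics/c1.png

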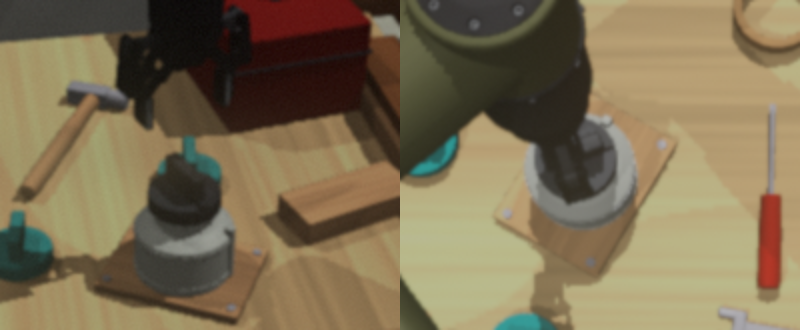

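The open gripper stands above the lid (side crop about (185,90)), with its jaws across the bar. I'll go down next.

drive_tool(moves=[[0.0006,0.05,0.01,0.0005,0.003,0],[0.0006,0.1,0.01,0.0005,0.003,0],[0.0006,0.14,0.01,0.0005,0.003,0],[0.0006,0.17,0.01,0.0005,0.003,0],[0.0006,0.19,0.01,0.0005,0.003,0],[0.0006,0.19,0.01,0.0005,0.003,0],[0.0006,0.19,0.01,0.0005,0.003,0],[0.0006,0.19,0.01,0.0005,0.003,0]])

```text
time_s: 2.37
ee_pos: [0.5291, 0.1995, 0.1254]
orientation: [-1.571, 0.002, -2.794]
force: [-0.6, 0.4, 0.1]
width: 0.0855
```

```bash
python3 -c "
from h import *
go([.528,.2005,.124],-160)"
```

```text
move [ 0.0018  0.0034 -0.0033 -0.0001 -0.0007 -0.001 ] t 2.3667 pos [0.5291 0.1995 0.1254] ori [-8.9990e+01  9.0000e-02 -1.6006e+02] F [-0.6  0.4  0.1] T [ 0.03  0.   -0.02] w 0.0855
```

drive_tool(moves=[[0.002,0.003,-0.002,0,-0.0007,-0.001],[0.002,0.003,-0.002,0,-0.0007,-0.001],[0.002,0.003,-0.002,0,-0.0007,-0.001],[0.002,0.003,-0.002,0,-0.0007,-0.001],[0.002,0.003,-0.002,0,-0.0007,-0.001],[0.002,0.003,-0.002,0,-0.0007,-0.001],[0.002,0.003,-0.002,0,-0.0007,-0.001],[0.002,0.003,-0.002,0,-0.0007,-0.001],[0.002,0.003,-0.002,0,-0.0007,-0.001],[0.002,0.003,-0.002,0,-0.0007,-0.001]], gripper=-1, newtons=40)

```text
time_s: 3.2
ee_pos: [0.5278, 0.1996, 0.123]
orientation: [-1.57, -0.001, -2.793]
force: [0.3, 0.0, 0.9]
width: 0.0155
```

```bash
python3 -c "
from h import *
go([.528,.2005,.124],-120)"
```

```text
move [-1.300e-03 -2.400e-03 -2.000e-03  1.000e-04 -4.446e-01  9.000e-04] t 3.2 pos [0.5278 0.1996 0.123 ] ori [-8.9980e+01 -8.0000e-02 -1.6002e+02] F [0.3 0.  0.9] T [ 0.02 -0.13 -0.04] w 0.0155
```

drive_tool(moves=[[0,0,0,0,-0.05,0],[0,0,0,0,-0.1,0],[0,0,0,0,-0.155,0],[0,0,0,0,-0.21,0],[0,0,0,0,-0.265,0],[0,0,0,0,-0.32,0],[0,0,0,0,-0.375,0],[0,0,0,0,-0.42,0],[0,0,0,0,-0.444,0],[0,0,0,0,-0.444,0]])

```text
time_s: 4.03
ee_pos: [0.5274, 0.1996, 0.1223]
orientation: [-1.572, -0.002, -2.094]
force: [-0.2, 0.7, -0.4]
width: 0.015
```

```bash
python3 -c "
from h import *
import cv2
go([.528,.2005,.124],-120)
s=arm.grab_frame('side')[:,:,::-1];t=arm.grab_frame('top')[:,:,::-1]
a=cv2.resize(s[160:260,290:390],None,fx=4,fy=4);b=cv2.resize(t[170:270,230:330],None,fx=4,fy=4)
cv2.imwrite('pics/c2.png',np.clip(255*(np.hstack([a,b])/255)**.6,0,255))"
```

```text
move [-0.0028 -0.0043  0.0002  0.001   0.0002  0.0014] t 4.0333 pos [0.5274 0.1996 0.1223] ori [ -90.09   -0.12 -119.98] F [-0.2  0.7 -0.4] T [ 0.11 -0.11  0.  ] w 0.015[ WARN:0@3.216] global loadsave.cpp:1063 imwrite_ Unsupported depth image for selected encoder is fallbacked to CV_8U.
```

View pics/c2.png

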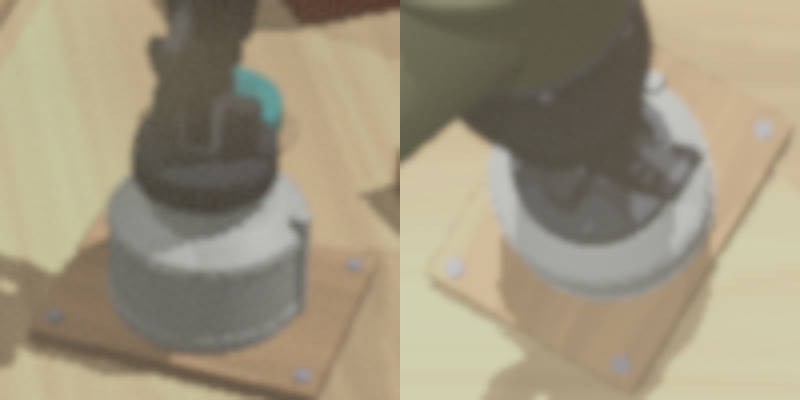

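The lid turned with the gripper: the bar end in the side crop at (240,110) now points toward the rib at (305,230). I'll lower 8 mm in small steps.

drive_tool(moves=[[0,0.003,0,0,0,0],[0,0.006,0,0,0,0],[0,0.009,0,0,0,0],[0,0.012,0,0,0,0],[0,0.015,0,0,0,0],[0,0.018,0,0,0,0],[0,0.02,0,0,0,0],[0,0.02,0,0,0,0]])

```text
time_s: 4.8
ee_pos: [0.5276, 0.1995, 0.115]
orientation: [-1.572, -0.002, -2.095]
force: [-0.4, -1.1, 1.6]
width: 0.0151
```

```bash
python3 -c "
from h import *
import cv2
go([.528,.2005,.114],-180)
s=arm.grab_frame('side')[:,:,::-1];t=arm.grab_frame('top')[:,:,::-1]
a=cv2.resize(s[160:260,290:390],None,fx=4,fy=4);b=cv2.resize(t[170:270,230:330],None,fx=4,fy=4)
cv2.imwrite('pics/c3.png',np.clip(255*(np.hstack([a,b])/255)**.6,0,255).astype('uint8'))"
```

```text
move [-2.500e-03  2.600e-03 -4.000e-04 -0.000e+00  6.661e-01  1.200e-03] t 4.8 pos [0.5276 0.1995 0.115 ] ori [-9.0050e+01 -9.0000e-02 -1.2006e+02] F [-0.4 -1.1  1.6] T [-0.07  0.28  0.01] w 0.0151
```

View pics/c3.png

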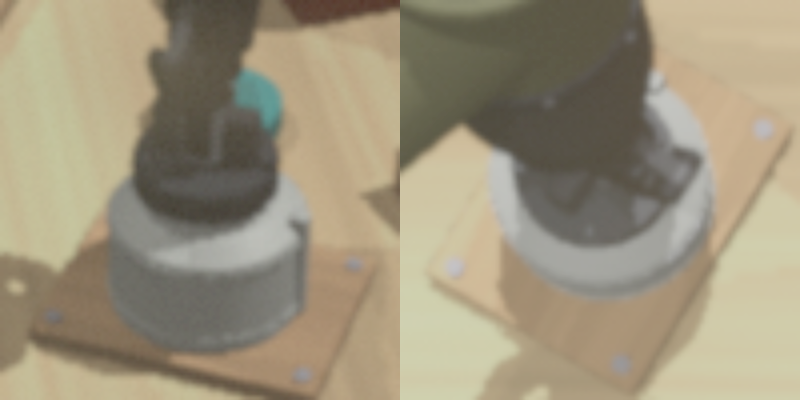

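The lid has dropped about 8 mm: its lower edge in the side crop moved from row 212 to 222, with almost no force. I'll screw it down clockwise, sinking evenly.

drive_tool(moves=[[0,0.001,0,0,0.045,0],[0,0.002,0,0,0.09,0],[0,0.003,0,0,0.135,0],[0,0.0035,0,0,0.18,0],[0,0.0045,0,0,0.225,0],[0,0.005,0,0,0.27,0],[0,0.006,0,0,0.315,0],[0,0.007,0,0,0.36,0],[0,0.0075,0,0,0.4,0],[0,0.0075,0,0,0.4,0]])

```text
time_s: 5.73
ee_pos: [0.528, 0.1998, 0.1124]
orientation: [-1.571, -0.0, -2.726]
force: [0.0, 0.3, 2.4]
width: 0.0157
```

```bash
python3 -c "
from h import *
go([.5276,.1995,.1098],-180)"
```

```text
move [ 1.300e-03  6.500e-03  2.000e-04 -1.000e-04  2.646e-01  2.000e-04] t 5.7333 pos [0.528  0.1998 0.1124] ori [-8.9990e+01 -2.0000e-02 -1.5618e+02] F [0.  0.3 2.4] T [ 0.08 -0.24 -0.02] w 0.0157
```

drive_tool(moves=[[0,0.001,0,0,0.04,0],[0,0.002,0,0,0.08,0],[0,0.003,0,0,0.12,0],[0,0.0035,0,0,0.16,0],[0,0.0045,0,0,0.2,0],[0,0.0055,0,0,0.24,0],[0,0.006,0,0,0.255,0],[0,0.006,0,0,0.265,0],[0,0.006,0,0,0.265,0]])

```text
time_s: 6.48
ee_pos: [0.5282, 0.1998, 0.11]
orientation: [-1.571, 0.0, -3.139]
force: [2.4, 0.5, 3.0]
width: 0.0154
```

```bash
python3 -c "
from h import *
go([.5276,.1995,.1098],-183)"
```

```text
move [ 0.0016  0.0006  0.0007 -0.0002  0.0353 -0.0001] t 6.4833 pos [0.5282 0.1998 0.11  ] ori [-8.9990e+01  1.0000e-02 -1.7983e+02] F [2.4 0.5 3. ] T [ 0.16 -0.77  0.2 ] w 0.0154
```

drive_tool(moves=[[0,0,0,0,0.01,0],[0,0,0,0,0.02,0],[0,0,0,0,0.03,0],[0,0,0,0,0.03,0]])

```text
time_s: 6.82
ee_pos: [0.5283, 0.1998, 0.1101]
orientation: [-1.57, 0.0, 3.097]
force: [5.4, -0.3, 3.2]
width: 0.0151
```

```bash
python3 -c "
from h import *
go([.5276,.1995,.1098],-183)"
```

```text
move [ 0.0017  0.0007  0.0009 -0.0003  0.0048 -0.0002] t 6.8167 pos [0.5283 0.1998 0.1101] ori [-8.9970e+01  2.0000e-02  1.7743e+02] F [ 5.4 -0.3  3.2] T [ 0.16 -1.83  1.2 ] w 0.0151
```

drive_tool(moves=[[0,0,0,0,0.01,0],[0,0,0,0,0.02,0],[0,0,0,0,0.02,0]])

```text
time_s: 7.07
ee_pos: [0.5283, 0.2002, 0.1102]
orientation: [-1.571, 0.0, 3.066]
force: [5.9, 0.9, 4.3]
width: 0.0156
```

```bash
python3 -c "
from h import *
go([.5276,.1995,.1098],-180)"
```

```text
move [ 0.0015  0.0009  0.0019  0.0002 -0.0484 -0.0003] t 7.0667 pos [0.5283 0.2002 0.1102] ori [-9.0020e+01  2.0000e-02  1.7564e+02] F [5.9 0.9 4.3] T [ 0.62 -1.59  1.19] w 0.0156
```

The torque has levelled off at 1.2 N·m at the stop, so the lid is home. I'll let go and rise.

drive_tool(moves=[[0,0,0,0,0,0],[0,0,0,0,0,0],[0,0,0,0,0,0],[0,0,0,0,0,0],[0,0,0,0,0,0],[0,0,0,0,0,0],[0,0,0,0,0,0],[0,0,0,0,0,0]], gripper=1)

```text
time_s: 7.73
ee_pos: [0.5275, 0.1995, 0.1093]
orientation: [-1.57, -0.002, 3.065]
force: [-0.4, 0.5, 0.8]
width: 0.0851
```

drive_tool(moves=[[0,-0.03,0,0,0,0],[0,-0.07,0,0,0,0],[0,-0.12,0,0,0,0],[0,-0.18,0,0,0,0],[0,-0.24,0,0,0,0],[0,-0.28,0,0,0,0],[0,-0.28,0,0,0,0]])

```text
time_s: 8.32
ee_pos: [0.5292, 0.2, 0.2273]
orientation: [-1.574, 0.005, 3.065]
force: [0.4, 0.2, 0.7]
width: 0.0855
```

```bash
python3 -c "
from h import *
go([.36,.383,.24],-134)"
```

```text
move [ 4.569e-01 -3.280e-02 -4.238e-01  3.000e-04 -5.601e-01 -3.800e-03] t 8.3167 pos [0.5292 0.2    0.2273] ori [-90.16   0.29 175.59] F [0.4 0.2 0.7] T [ 0.03 -0.03 -0.05] w 0.0855
```

drive_tool(moves=[[0.457,-0.033,-0.424,0,-0.56,0],[0.457,-0.033,-0.424,0,-0.56,0],[0.457,-0.033,-0.424,0,-0.56,0],[0.457,-0.033,-0.424,0,-0.56,0],[0.457,-0.033,-0.424,0,-0.56,0],[0.457,-0.033,-0.424,0,-0.56,0],[0.457,-0.033,-0.424,0,-0.56,0],[0.457,-0.033,-0.424,0,-0.56,0],[0.457,-0.033,-0.424,0,-0.56,0],[0.457,-0.033,-0.424,0,-0.56,0]])

```text
time_s: 9.15
ee_pos: [0.3591, 0.3822, 0.235]
orientation: [-1.571, -0.002, -2.344]
force: [-0.2, 0.2, 0.7]
width: 0.0856
```

```bash
python3 -c "
from h import *
import cv2
s=arm.grab_frame('side')[:,:,::-1];t=arm.grab_frame('top')[:,:,::-1]
a=cv2.resize(s[165:265,290:390],None,fx=4,fy=4,interpolation=2);b=cv2.resize(t[165:265,230:330],None,fx=4,fy=4,interpolation=2)
cv2.imwrite('pics/c4.png',np.clip(255*(np.hstack([a,b])/255)**.5,0,255).astype('uint8'))
cv2.imwrite('pics/t4.png',t)"
```

```text
(no output)
```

View pics/c4.png

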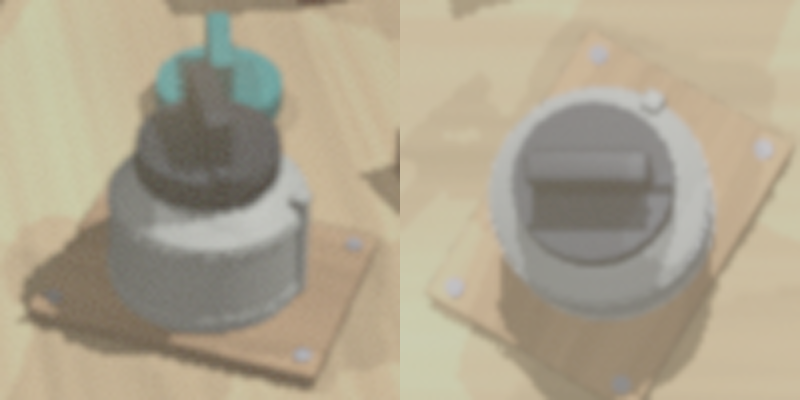

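View pics/t4.png

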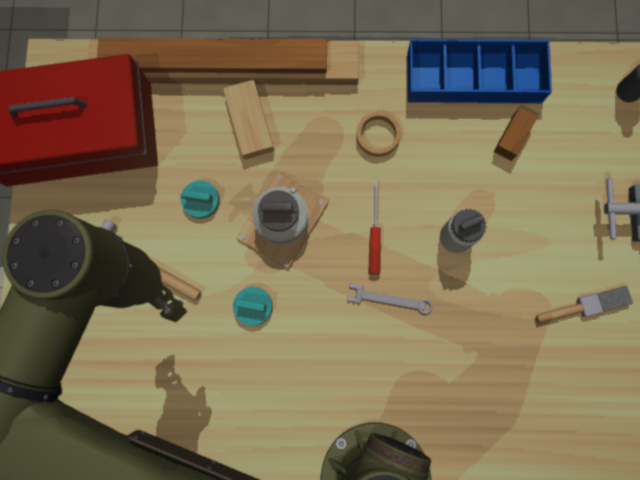

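The bar now lies square at about −90° (top crop, edge from (530,152) to (648,153)). That is about 60° clockwise of the rib at (652,100). In the side view the lid's front lower edge has gone from row 212.2 to 216.8, about 13–14 mm in total. The tall tub still stands at (462,230), so I'm handing in.

```bash
python3 -c "
from h import *
print(arm.finish_job())"
```

```text
the job is handed in; nothing more can be done
None
```

The lid of the short, wide tub is screwed fully home and released, and I handed the job in at about 9.3 s of the 35 s allowed.

- **Turning back:** I gripped the lid's bar and turned it 40° anticlockwise without lifting. I then lowered it about 8 mm into the thread, with almost no force (under 2 N).
- **Screwing down:** I turned it 60° clockwise while it sank 5 mm, then about 4° more against the stop. The torque levelled off at 1.2 N·m, so the fingers were probably slipping slightly on the bar by then.
- **Last checks:** The bar lies at about −90°, which is 60° clockwise of the rib (measured at −29° to −30°). The side view puts the lid about 14 mm lower than at the start, against 13 mm expected. The gripper is clear of everything, and the tall tub stands where it was.
- **Disagreements:** The first try at triangulating the board screws mismatched points between the two views, so I did not use it. The other estimates of where the tub and lid stand agreed to within 2–3 mm.

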